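# Clip the tube block onto the block mixer

## Task

Fit the aluminium tube block onto the white block mixer: tilt it, hook its black tongue under the grey bridge at the back of the seat, swing the front down and press until it clicks under the blue spring catch and lies flat on the seat. Let go, make sure that it has stayed latched, and leave the other things on the bench where they are.

Things in the scene. Friction and masses are not known exactly. Their poses are not given: they have to be found in the camera images.
- block_center (a point): centre (18 mm above the underside) of the loose aluminium tube block, 0.25 kg +-30 percent, 12 dark wells in its flat top. x points to the tongue, z up. Aluminium part in this frame: x -37..37, y -30..30, z -13..18 mm; grasp it across its 60 mm width. Black carrier plate below it: z -18..-13, 56 mm wide, x -49..37, so that it stands out 12 mm in front as a ledge
- tongue_tip (a point): middle of the lower edge of the end of the black tongue, which carries the plate on at the back: 36 mm wide, 5 mm thick, x 37..61 mm in the block_center frame. This point is at x 61, z -18 mm there; same axes
- front_edge (a point): middle of the lower edge of the block's front ledge (5 mm thick): x -49, z -18 mm in the block_center frame, 110 mm from tongue_tip; same axes
- mixer: fixed white block mixer, base 200 x 150 x 40 mm, origin on the bench under the middle of the seat, x from its front to its back (turned up to 0.3 rad from the robot's x), z up. Behind the bridge lies a control panel 18 mm higher than the seat, to x 105 mm
- seat (a point): middle of the dark flat seat, 40 mm above the bench, axes as the mixer's; open at both sides, so fingers can pass beside the block. At the front a grey sill 5 mm high, inner face at x -55 mm, with side ribs 5 mm high whose inner faces are at y +-31, x -74..-46. Seated, the block lies flat here with tongue_tip at x 55..57 mm (2 mm of play in all, so push it fully back before swinging down), y within 3 mm of 0
- bridge_lip (a point): middle of the front lower edge of the lip of the grey bridge at the back of the seat: x 49, z 9 mm in the seat frame, axes as the seat's. The lip is 6 mm thick; below it is a slot 9 mm high and 42 mm wide, 8 mm deep to its wall at x 57 mm. The 5 mm tongue enters it only tilted (front raised, 0.3 rad is good, 0.4 is the most)
- catch (a joint): blue spring catch, 30 mm wide, mid front sill; 0 = sprung fully to the seat, up to 0.007 m pushed forward (-x). At 0 the nose tip is at x -50.5, z 6.5..9 mm in the seat frame, above it a steep slope to x -56, z 18. The ledge pressed down the slope pushes it back (spring 3.6 to 5 N; 5 to 12 N down at the front edge, more than the block's weight; 20 N on the front of the block's top is plenty) and it snaps over the ledge
- bench_timer: small white square bench timer, 66x66x18 mm, bystander, near the right side; origin at the middle of its underside
- marker_black: marker pen lying down, 135 mm long, bystander; origin at the middle of its underside
- slide_box: blue slide box 85x86x32 mm, bystander; origin at the middle of its underside
- spare_cap: orange screw cap 40x40x24 mm, bystander; origin at the middle of its underside
- flask: conical flask with a white stopper, 67x67x108 mm, bystander; origin at the middle of its underside
There are look-alikes about, which are no part of the job. What is meant by the part that bears block_center is not orange or pink, and is the larger of those in its own colour.

How it is judged:
On the way:
1. the block's tongue is under the bridge while the block is still tilted, its front raised (x of tongue_tip in the frame of seat above 0.0505 m and z of tongue_tip in the frame of seat between -0.003 and 0.006 m and angle between block_center's own z axis and vertical above 0.08 rad and z of front_edge in the frame of seat above 0.01 m), for 0.1 s.
At the end, for the whole second after the job is handed in: The block lies flat on the seat (both ends within 2.5 mm of it, tilt under 2 degrees), its tongue under the bridge (tongue_tip 53 to 58.5 mm behind the seat's middle), in line with the mixer within 6 degrees, the catch sprung back over the front ledge (joint under 1.5 mm), and the block at rest (x of tongue_tip in the frame of seat between 0.053 and 0.0585 m and z of each of tongue_tip, front_edge in the frame of seat below 0.0025 m and z of front_edge in the frame of seat above -0.003 m and angle between block_center's own z axis and vertical below 0.035 rad and angle between the x axis of block_center and the x axis of seat, either way round below 0.1 rad and value of joint catch below 0.0015 m and linear speed of block below 0.01 m/s and angular speed of block below 0.05 rad/s); the robot touches nothing.
It fails at once if a bystander is pushed more than 30 mm from its place (distance of any of bench_timer, marker_black, slide_box, spare_cap, flask from where it was at the start of the episode above 0.03 m).
It also fails if it takes over 54 s, if anything falls off the work surface, if the arm or the gripper's body presses on something with over 40 N, if the wrist force passes 120 N, or if a joint passes its speed limit or range.

## Robot

A 7-joint arm with a two-finger parallel gripper is mounted at the origin on a cart in front of the work surface, level with it; the furniture and walls round the work are solid. World frame = base frame: x ahead of the robot, y to its left, z up, the work surface at z = 0. Lengths are in m, angles in rad, forces in N, time in s.
With the tool pointing down it reaches from about 0.425 to 0.875 m from the base axis. Payload 4.7 kg.
Tool frame: the origin (TCP) lies at the very end of the fingers, on their centre line; the grasp point (between the pads) lies bot.grip_point_offset behind it (bot.grip_point_offset is the distance from the TCP to the grasp point, in m); z points along the fingers, y is the line along which they close (so a half turn about z gives the same grasp; the last joint's range is limited). The gripper opens to 87 mm and grips with 3 to 60 N. Pads are 19 mm wide; open, the fingers measure 117 mm over their backs; the gripper's body (75 mm by 190 mm) begins 51 mm behind the grasp point.
Start: joints at [1.203, 0.321, -0.07, 1.45, 0.023, 1.371, -0.057], TCP at [0.242, -0.603, 0.183] pointing down, gripper open.
Joint ranges: [-2.86, 2.86], [-0.3, 2.09], [-1.38, 1.24], [0.06, 2.45], [-1.56, 4.7], [0.09, 2.05], [-2.69, 2.69]. Speed limits (rad/s): [2.57, 2.57, 3.14, 3.14, 3.14, 3.14, 3.14].

## Interface

Orientations are given as a unit quaternion [w, x, y, z].
In Python, from station import bot gives the robot as it stands. Calls block until the motion is done:
- bot.movep(position, orientation): joint-space move of the TCP to a pose.
- bot.move_linear(position, frame=None, vel=0.15, force_limit=None): straight line of the TCP; frame=None keeps the orientation; vel is the mean speed in m/s. With force_limit (N) it stops when the force on the tool has changed by that much, and returns True; else False.
- bot.movej(angles): joint-space move.
- bot.move_gripper(opening): finger opening in m; the grip force is fixed at half the most; returns when the fingers have stopped.
- bot.wait(seconds).
- bot.solve_ik(position, orientation): joint angles nearest the present ones, or None.
- bot.get_obs(): the state.
- bot.snapshot(name): name is "scene" or "top" or "wrist"; returns the picture (400x640x3 uint8, red, green, blue); there is no depth.
- bot.camera_params(name): a dict with "vertical_fov" (degrees; the focal length in pixels is half the picture's height over the tangent of half this angle, whatever the lens; pixels are square), "cx", "cy" (the principal point, pixels), "dist_coeffs" ([k1, k2, p1, p2, k3] as OpenCV has them; the pictures are not rectified), "view" (4x4, takes a point from world to camera coordinates). Camera axes: x right, y down, z forward; pixel columns grow to the right and rows downward; lengths in m; the calibration is good to about 2 mm. A picture is of the moment at which its call begins: read the wrist's pose just before it. camera_params takes no time and is no camera call; for the wrist camera it gives the pose at the moment of the call.
A pose or a line that the arm cannot do raises bot.PlanningError and nothing moves.
- bot.finish_job(): hands the job in; it is judged then, once.
Trained networks look in the newest picture that a camera, given by its name, has taken for a name from the list of things; names that differ only in an ending like _2 or _b are one class to them, and where a whole thing is asked for, a point or a joint stands for the part that bears it (a point fixed in the world has none). Each returns a list of dicts, best first, with "p" (0 to 1); they miss things now and then, are a little off and sometimes report something else, mostly with a low value. They report only what shows in the picture. A call takes as long as a camera call. They do not tell look-alikes from the thing itself.
- bot.search_frame(camera, target): "bbox" ([left, top, right, bottom] in pixels, round what is visible of it).
- bot.silhouettes(camera, target): "mask" (400x640 bool, what is visible of it) and "bbox" ([left, top, right, bottom] in pixels, round what is visible of it).
The state is a dict: "clock": time; "q": joint angles; "dq": joint speeds; "effort": joint torques, N m; "position": TCP position; "orientation": TCP orientation; "force": force on the tool from outside, world axes, zero at the start; "ft_torque": the same for the moment, N m; "width": finger opening in m; "grip_force": force on a finger pad.
Only numpy, scipy, OpenCV 4.12 (cv2) and the standard library are available. Lean on these libraries where they do the work, as an engineer would, in place of code of your own. Each camera call takes 0.05 s, during which the arm holds its last target. There are 200 camera calls.

## Working session

There is one attempt and no reset: what is moved stays moved. The work goes in short steps, each a Python script; the robot and the scene stay as the last script left them, time stands still between calls to the robot, and variables do not carry over. Pictures are saved under pics/ and viewed, at most 10 in all, crops included, and the job is handed in when it is done.

```bash
mkdir -p pics; ls
python3 - <<'E'
from station import bot
import cv2, numpy as np
o=bot.get_obs(); print(o['clock'],o['position'],o['orientation'],bot.grip_point_offset)
for c in ['scene','top']:
    im=bot.snapshot(c); cv2.imwrite(f'pics/{c}0.png',im[:,:,::-1]); np.save(f'pics/{c}0.npy',im)
    p=bot.camera_params(c); print(c,p['vertical_fov'],p['cx'],p['cy'],p['dist_coeffs'],np.round(p['view'],3).tolist())
    for t in ['block_center','mixer','catch','bench_timer','marker_black','slide_box','spare_cap','flask']:
        print(t,[(np.round(d['bbox']).tolist(),round(d['p'],2)) for d in bot.search_frame(c,t)][:4])
E
```

```text
pics
0.0 [ 0.24190353 -0.60263083  0.18215007] [-9.28562683e-04  9.81829871e-01  1.89760879e-01 -2.25085842e-04] 0.0187
scene 43.22802722812375 316.18903724788134 209.47240798265798 [-0.04801145  0.          0.          0.          0.        ] [[0.457, -0.89, -0.005, -0.376], [-0.502, -0.253, -0.827, 0.293], [0.735, 0.38, -0.562, 1.386], [0.0, 0.0, 0.0, 1.0]]
block_center [([310.0, 221.0, 338.0, 247.0], 0.81), ([308.0, 202.0, 317.0, 219.0], 0.67), ([260.0, 215.0, 294.0, 236.0], 0.58), ([444.0, 272.0, 476.0, 298.0], 0.56)]
mixer [([200.0, 178.0, 266.0, 223.0], 0.79)]
catch [([212.0, 203.0, 221.0, 208.0], 0.43)]
bench_timer [([265.0, 158.0, 284.0, 185.0], 0.69), ([310.0, 189.0, 320.0, 200.0], 0.57), ([378.0, 264.0, 405.0, 284.0], 0.55)]
marker_black [([359.0, 241.0, 383.0, 265.0], 0.7)]
slide_box []
spare_cap [([311.0, 187.0, 321.0, 199.0], 0.64)]
flask [([269.0, 156.0, 286.0, 188.0], 0.54), ([201.0, 179.0, 269.0, 222.0], 0.52)]
top 52.24018125848121 320.20344583874004 200.72107532913864 [0.01608899 0.         0.         0.         0.        ] [[-0.012, -1.0, -0.016, -0.097], [-0.988, 0.015, -0.152, 0.558], [0.152, 0.014, -0.988, 1.662], [0.0, 0.0, 0.0, 1.0]]
block_center [([296.0, 212.0, 317.0, 238.0], 0.83), ([313.0, 179.0, 324.0, 197.0], 0.64), ([333.0, 200.0, 347.0, 226.0], 0.53), ([447.0, 215.0, 466.0, 232.0], 0.52)]
mixer [([234.0, 187.0, 275.0, 240.0], 0.81)]
catch [([247.0, 227.0, 254.0, 231.0], 0.6)]
bench_timer [([399.0, 225.0, 414.0, 237.0], 0.57), ([246.0, 227.0, 255.0, 230.0], 0.52)]
marker_black [([381.0, 207.0, 387.0, 231.0], 0.4)]
slide_box [([180.0, 224.0, 211.0, 248.0], 0.93)]
spare_cap []
flask [([258.0, 154.0, 270.0, 172.0], 0.48), ([334.0, 201.0, 351.0, 224.0], 0.43)]
```

Run:
```python
import cv2, numpy as np
a=cv2.imread('pics/top0.png')[140:260,160:480]; b=cv2.imread('pics/scene0.png')[145:305,190:490]
a=cv2.resize(a,(800,300),interpolation=3); b=cv2.resize(b,(562,300),interpolation=3)
o=np.zeros((600,800,3),np.uint8); o[:300]=a; o[300:,:562]=b
cv2.imwrite('pics/v1.png',o)
```

```text
(no output)
```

View pics/v1.png

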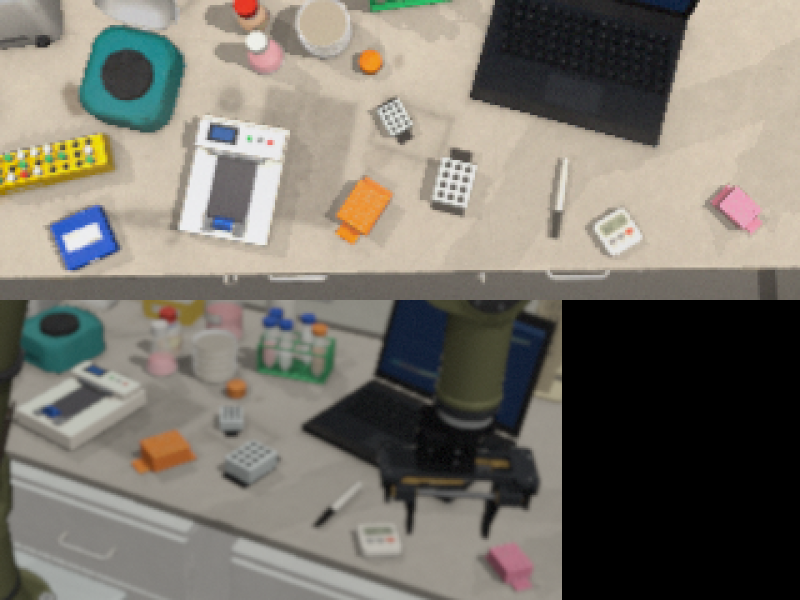

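The aluminium candidates are the large block at top px (342,213) and a small one at (318,187). The orange (305,222) and pink (456,224) ones are excluded by colour. The larger aluminium one fits the description, and its tongue points away from the robot. Next I'll look from close up with the wrist camera, which also gives the confirming crop.

```bash
cat > h.py <<'E'
from station import bot
import cv2, numpy as np
from scipy.spatial.transform import Rotation as R
def K(p):
    f=200/np.tan(np.radians(p['vertical_fov'])/2)
    return np.array([[f,0,p['cx']],[0,f,p['cy']],[0,0,1]]),np.array(p['dist_coeffs'],float)
def back(p,px,z):
    k,d=K(p); V=np.array(p['view']); n=cv2.undistortPoints(np.array(px,float).reshape(-1,1,2),k,d)[:,0]
    r=np.c_[n,np.ones(len(n))]@V[:3,:3]; c=-V[:3,:3].T@V[:3,3]
    return c+r*((np.asarray(z)-c[2])/r[:,2])[:,None]
def proj(p,X):
    k,d=K(p); V=np.array(p['view']); return cv2.projectPoints(np.array(X,float).reshape(-1,1,3),cv2.Rodrigues(V[:3,:3])[0],V[:3,3],k,d)[0][:,0]
def toolR(yaw,tilt=0):   # tool x = part x; tilt = front raised
    return R.from_euler('z',yaw)*R.from_euler('y',tilt)*R.from_euler('x',np.pi)
def q(r): return np.roll(r.as_quat(),1)
def snap(name):
    p=bot.camera_params('wrist'); im=bot.snapshot('wrist'); cv2.imwrite(f'pics/{name}.png',im[:,:,::-1])
    np.save(f'pics/{name}.npy',p,allow_pickle=True); return p,im
E
python3 - <<'E'
from h import *
p=bot.camera_params('top')
print(back(p,[[342,213],[318,187],[255,213]],[.03,.02,.04]).round(3))
for n,(px,z) in {'blk':((342,213),.03),'mix':((255,213),.04)}.items():
    c=back(p,[px],[z])[0]
    bot.movep([c[0]-.06,c[1],.24],q(toolR(0)))
    w,im=snap('w_'+n); V=np.array(w['view']); o=bot.get_obs(); print(n,o['clock'],o['position'].round(4),(-V[:3,:3].T@V[:3,3]).round(3),V[:3,:3].round(2).tolist(),w['vertical_fov'])
    for t in ['block_center','mixer','catch']:
        print(t,[(np.round(d['bbox']).tolist(),round(d['p'],2)) for d in bot.search_frame('wrist',t)][:3])
a=cv2.imread('pics/w_blk.png');b=cv2.imread('pics/w_mix.png')
cv2.imwrite('pics/v2.png',cv2.resize(a,(800,500),interpolation=3));cv2.imwrite('pics/v3.png',cv2.resize(b,(800,500),interpolation=3))
E
```

```text
[[ 0.505 -0.195  0.03 ]
 [ 0.619 -0.095  0.02 ]
 [ 0.509  0.168  0.04 ]]
blk 2.6333 [ 0.4446 -0.1961  0.2398] [ 0.516 -0.196  0.442] [[-0.0, -1.0, -0.0], [-0.96, 0.0, 0.26], [-0.26, 0.0, -0.96]] 61.41877431284232
block_center [([159.0, 108.0, 235.0, 196.0], 0.97), ([289.0, 64.0, 351.0, 161.0], 0.88), ([203.0, 0.0, 261.0, 61.0], 0.69)]
mixer [([0.0, 27.0, 91.0, 201.0], 0.64)]
catch [([2.0, 169.0, 24.0, 192.0], 0.92)]
mix 4.1917 [0.4496 0.1665 0.2399] [0.521 0.166 0.442] [[-0.0, -1.0, -0.0], [-0.96, 0.0, 0.26], [-0.26, 0.0, -0.96]] 61.41877431284232
block_center [([440.0, 115.0, 523.0, 199.0], 0.71), ([564.0, 75.0, 639.0, 165.0], 0.68), ([510.0, 0.0, 569.0, 67.0], 0.63)]
mixer [([239.0, 11.0, 395.0, 207.0], 0.84)]
catch [([289.0, 173.0, 317.0, 194.0], 0.68)]
```

View pics/v2.png

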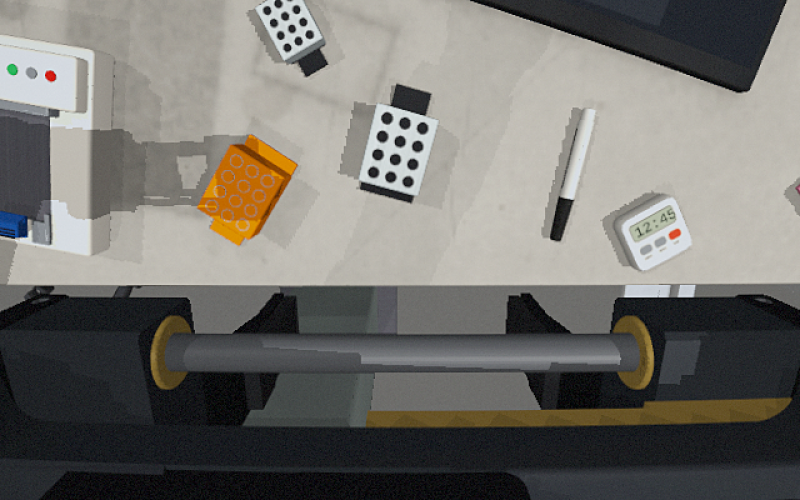

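View pics/v3.png

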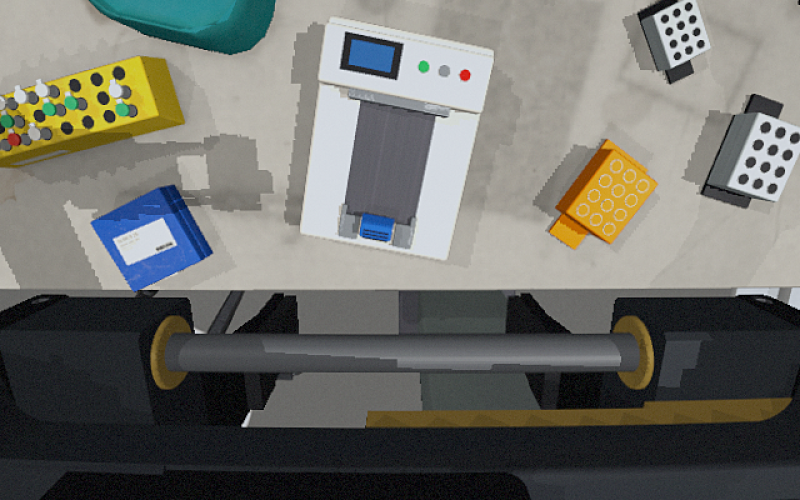

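Confirmed: the big aluminium block is at v2 px (398,145), with its tongue at (412,97). The small look-alike is at (290,30) and the orange one at (247,187). In v3 the mixer has its seat at (390,160) and its catch at (377,228). I'll enlarge both to measure corners.

Run:
```python
from h import *
a=cv2.imread('pics/w_blk.png')[60:170,280:360];b=cv2.imread('pics/w_mix.png')[10:210,236:400]
o=np.zeros((600,800,3),np.uint8); o[:,:492]=cv2.resize(b,(492,600),interpolation=cv2.INTER_CUBIC); o[:412,500:]=cv2.resize(a,(300,412),interpolation=cv2.INTER_CUBIC)
cv2.imwrite('pics/v4.png',o)
# wells
w=np.load('pics/w_blk.npy',allow_pickle=True).item()
g=cv2.cvtColor(cv2.imread('pics/w_blk.png'),6)[60:170,280:360]
n,l,s,c=cv2.connectedComponentsWithStats((g<110).astype(np.uint8),connectivity=4)
for i in range(1,n):print(s[i].tolist(),(c[i]+[280,60]).round(1).tolist())
```

```text
[32, 7, 33, 26, 537] [328.3, 79.4]
[25, 30, 9, 9, 65] [309.2, 94.1]
[39, 34, 9, 9, 64] [323.5, 98.2]
[54, 38, 8, 9, 62] [337.6, 102.1]
[22, 45, 8, 9, 62] [305.4, 108.9]
[36, 49, 8, 9, 60] [319.6, 112.9]
[50, 53, 8, 9, 60] [333.6, 116.8]
[18, 59, 9, 9, 61] [301.8, 123.3]
[32, 63, 9, 9, 62] [315.8, 127.2]
[46, 67, 8, 9, 59] [329.6, 131.0]
[14, 73, 9, 9, 60] [298.2, 137.5]
[28, 78, 9, 8, 58] [312.1, 141.4]
[42, 81, 9, 9, 59] [325.9, 145.0]
[8, 86, 43, 17, 272] [309.2, 153.6]
```

View pics/v4.png

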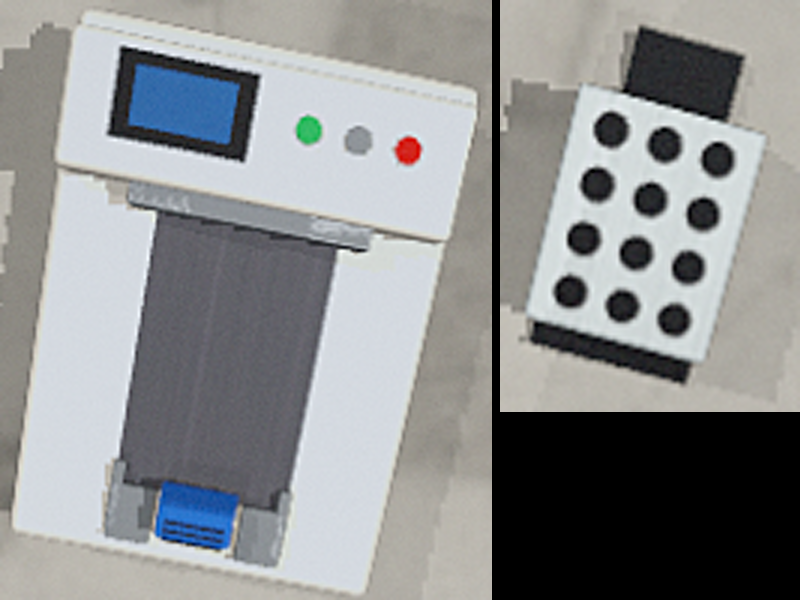

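v4 shows clean corners: the mixer base front corners are at crop (14,530) and (366,593), the ribs' inner back tips at (125,462) and (290,492), and the panel back corners at about (83,22) and (476,97). All twelve wells are found. Next step is to fit both poses.

Run:
```python
from h import *
from scipy.optimize import least_squares
def fit(w,P,px,x0):
    f=lambda v:(proj(w,R.from_euler('z',v[2]).apply(P)+[v[0],v[1],0])-px).ravel()
    s=least_squares(f,x0,loss='soft_l1'); print(s.x.round(4).tolist(),'\n',f(s.x).reshape(-1,2).round(1).tolist()); return s.x
w=np.load('pics/w_mix.npy',allow_pickle=True).item()
P=np.array([[-95,75,40],[-95,-75,40],[-46,31,45],[-46,-31,45],[105,75,58],[105,-75,58]])/1e3
c=np.array([[14,530],[366,593],[125,462],[290,492],[83,22],[476,97]])/3+[236,10]-1/3
m=fit(w,P,c,[.5,.17,-.2])
M=lambda X:(proj(w,R.from_euler('z',m[2]).apply(np.array(X)/1e3)+[m[0],m[1],0])-[236,10])*3
print('lip',M([[49,24,49],[49,-24,49],[49,24,55],[49,-24,55]]).round().tolist(),'catch',M([[-50.5,15,48],[-50.5,-15,48],[-56,15,58],[-56,-15,58]]).round().tolist())
w=np.load('pics/w_blk.npy',allow_pickle=True).item()
px=np.array([[309.2,94.1],[323.5,98.2],[337.6,102.1],[305.4,108.9],[319.6,112.9],[333.6,116.8],[301.8,123.3],[315.8,127.2],[329.6,131.0],[298.2,137.5],[312.1,141.4],[325.9,145.0]])
X=back(w,px,np.full(12,.036)).reshape(4,3,3)
print('centre',X.mean((0,1)).round(4)); d=X[0].mean(0)-X[3].mean(0); e=X[:,0].mean(0)-X[:,2].mean(0)
print('yaw',np.arctan2(d[1],d[0]),np.arctan2(-e[0],e[1]),'pitch',np.linalg.norm(d)/3,np.linalg.norm(e)/2)
b=np.r_[X.mean((0,1))[:2],(np.arctan2(d[1],d[0])+np.arctan2(-e[0],e[1]))/2]
B=np.array([[61,18,5],[61,-18,5],[-49,28,5],[-49,-28,5],[37,30,36],[37,-30,36],[-37,30,36],[-37,-30,36]])/1e3
print(((proj(w,R.from_euler('z',b[2]).apply(B)+[b[0],b[1],0])-[280,60])*3.75+[500,0]).round().tolist())
np.save('est.npy',[m,b])
```

```text
[0.5017, 0.1775, -0.1724] 
 [[-1.1, 9.4], [1.0, 8.1], [2.2, -0.4], [-1.3, -1.6], [-6.7, -0.9], [3.2, 0.3]]
lip [[184.0, 212.0], [312.0, 235.0], [183.0, 211.0], [313.0, 234.0]] catch [[168.0, 479.0], [243.0, 492.0], [164.0, 497.0], [241.0, 510.0]]
centre [ 0.5063 -0.1918  0.036 ]
yaw -0.2669717011515497 -0.2660038735904432 pitch 0.017080061281532746 0.017018876416001937
[[638.0, 23.0], [744.0, 53.0], [527.0, 342.0], [683.0, 384.0], [578.0, 79.0], [767.0, 133.0], [520.0, 315.0], [702.0, 364.0]]
```

The block fit is good to about 1 mm. For the mixer, the seat, ribs, lip and catch agree, but the outer casing edges don't match a plain box. So I'll refit on seat features only, then grasp.

```bash
cat >> h.py <<'E'
GX=-.010; REL=np.array([GX-.061,0,.006-.0187+.018])   # TCP relative to tongue tip, block frame
def tcp(m,T,th):   # pose for tongue tip at T (seat frame, m)
    p=np.array([m[0],m[1],.04])+R.from_euler('z',m[2]).apply(np.array(T)+R.from_euler('y',th).apply(REL))
    return p,q(toolR(m[2],th))
def tip(m,th):
    o=bot.get_obs(); return (R.from_euler('z',-m[2]).apply(np.array(o['position'])-[m[0],m[1],.04])-R.from_euler('y',th).apply(REL)).round(4)
E
python3 - <<'E'
from h import *
from scipy.optimize import least_squares
m,b=np.load('est.npy'); w=np.load('pics/w_mix.npy',allow_pickle=True).item()
# seat features: lip (row only), catch nose, ribs, seat mid points (col only)
P=np.array([[49,24,49],[49,-24,49],[-50.5,15,48],[-50.5,-15,48],[-46,31,45],[-46,-31,45],[49,0,40],[-46,0,40]])/1e3
c=np.array([[184,214.5],[312,238.5],[160,483],[238,494],[125,462],[290,492],[247,223],[209,483]])/3+[236,10]-1/3
W=np.array([[0,1],[0,1],[1,1],[1,1],[1,.5],[1,.5],[1,0],[1,0]])
f=lambda v:((proj(w,R.from_euler('z',v[2]).apply(P)+[v[0],v[1],0])-c)*W).ravel()
s=least_squares(f,m,loss='soft_l1'); m=s.x; print(m.round(4),f(m).reshape(-1,2).round(1).tolist())
np.save('est.npy',[m,b])
r=toolR(b[2]); g=b[:2]+GX*np.array([np.cos(b[2]),np.sin(b[2])])
bot.movep([*g,.10],q(r)); bot.move_linear([*g,.0053],vel=.1,force_limit=8)
print(bot.get_obs()['position'])
bot.move_gripper(.04); o=bot.get_obs(); print('width',o['width'],o['grip_force'],o['clock'])
bot.move_linear([*g,.15],vel=.2)
for T in [(.04,0,.06),(.056,0,.0)]:
    P,Q=tcp(m,T,.25); print(P.round(3),bot.solve_ik(P,Q))
o=bot.get_obs(); print(o['width'],o['force'],o['clock'])
E
```

```text
[ 0.501   0.179  -0.1803] [[-0.0, 0.2], [-0.0, 0.2], [1.5, -0.5], [0.5, 0.2], [0.7, -0.0], [-2.9, -0.4], [-0.2, 0.0], [-1.3, -0.0]]
[ 0.49733607 -0.1894017   0.00597798]
width 0.04000696066144017 0.0 7.9083
[0.474 0.184 0.123] [ 0.41258601  0.39094528 -0.91160537  1.65829283  0.15269371  1.43951714
 -2.27797205]
[0.49  0.181 0.063] [ 0.38081411  0.48335465 -0.87923411  1.68268218  0.22004558  1.3490042
 -2.2981997 ]
0.04006734550643816 [-0.30993054  0.4775907  -0.15554951] 8.7833
```

The grasp closed on nothing, so I'll look at what happened.

Run:
```python
from h import *
p,im=snap('w_chk'); t=bot.snapshot('top'); cv2.imwrite('pics/t_chk.png',t[:,:,::-1])
o=np.zeros((600,800,3),np.uint8); o[:300,:480]=cv2.resize(im[:,:,::-1],(480,300),interpolation=3); o[300:]=cv2.resize(t[140:260,160:480,::-1],(800,300),interpolation=3)
cv2.imwrite('pics/v5.png',o)
```

```text
(no output)
```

View pics/v5.png

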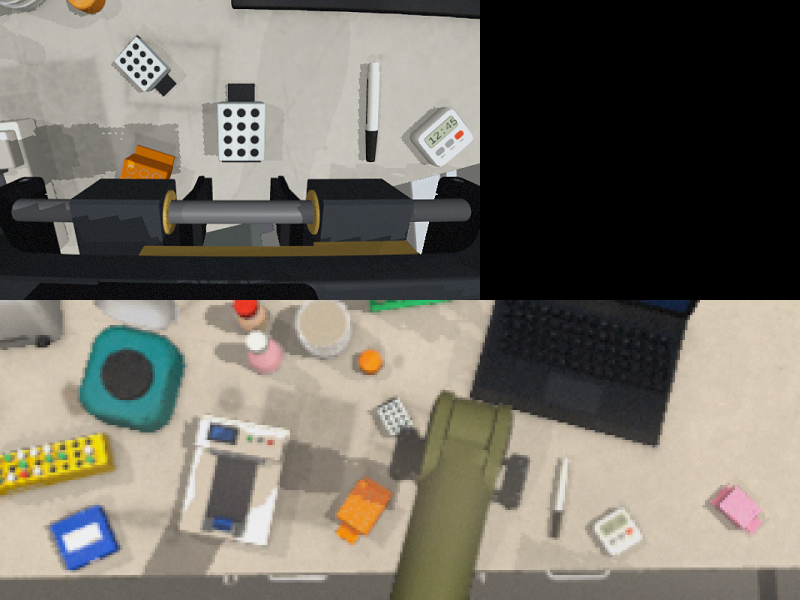

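Run:
```python
from h import *
m,b=np.load('est.npy'); w=np.load('pics/w_chk.npy',allow_pickle=True).item()
im=cv2.imread('pics/w_chk.png')
g=cv2.cvtColor(im,6)[100:230,280:370]
n,l,s,c=cv2.connectedComponentsWithStats((g<110).astype(np.uint8),connectivity=4)
k=[i for i in range(1,n) if 60<s[i][4]<200 and s[i][2]<17]; px=c[k]+[280,100]
X=back(w,px,np.full(len(k),.036)); print(len(k),X.mean(0).round(4),X.round(3).tolist())
print('old',b,'tcp',bot.get_obs()['position'],bot.get_obs()['orientation'],q(toolR(b[2])))
V=np.array(w['view']);C=-V[:3,:3].T@V[:3,3];print('cam',C,V[:3,:3].round(3).tolist())
print('tcp px',proj(w,[bot.get_obs()['position']]))
t=bot.camera_params('top')
bb=[d['bbox'] for d in bot.search_frame('top','block_center')];print(bb)
```

```text
12 [ 0.5063 -0.192   0.036 ] [[0.535, -0.182, 0.036], [0.531, -0.199, 0.036], [0.526, -0.215, 0.036], [0.519, -0.178, 0.036], [0.515, -0.194, 0.036], [0.51, -0.211, 0.036], [0.503, -0.173, 0.036], [0.498, -0.19, 0.036], [0.494, -0.206, 0.036], [0.486, -0.169, 0.036], [0.477, -0.202, 0.036], [0.482, -0.185, 0.036]]
old [ 0.50630587 -0.19183593 -0.26648779] tcp [ 0.4955142 -0.1887898  0.1482939] [-5.42998250e-04  9.91138283e-01 -1.32825364e-01 -1.42560954e-03] [ 6.06895862e-17  9.91136158e-01 -1.32849976e-01 -8.13471491e-18]
cam [ 0.56504444 -0.20830891  0.35040137] [[-0.263, -0.965, -0.001], [-0.93, 0.253, 0.265], [-0.255, 0.071, -0.964]]
tcp px [[320.70369338 228.24081765]]
[[296.3, 209.5, 317.6, 238.2], [447.2, 215.4, 467.4, 231.9], [309.6, 179.9, 325.6, 192.9]]
```

Run:
```python
from h import *
m,b=np.load('est.npy')
r=toolR(b[2]); g=b[:2]+GX*np.array([np.cos(b[2]),np.sin(b[2])])
print('w0',bot.get_obs()['width'])
bot.move_gripper(.087); print(bot.get_obs()['width'],bot.get_obs()['clock'])
print(bot.move_linear([*g,.0053],vel=.15,force_limit=8)); o=bot.get_obs(); print(o['position'],o['force'],o['clock'])
p,im=snap('w_d1'); t=bot.snapshot('scene')
bot.move_gripper(.055); o=bot.get_obs(); print(o['width'],o['grip_force'],o['force'],o['position'],o['clock'])
p,im2=snap('w_d2')
o=np.zeros((600,800,3),np.uint8); o[:250,:400]=cv2.resize(im[:,:,::-1],(400,250)); o[:250,400:]=cv2.resize(im2[:,:,::-1],(400,250)); o[250:,:560]=cv2.resize(t[180:280,270:430,::-1],(560,350),interpolation=3)
cv2.imwrite('pics/v6.png',o)
```

```text
w0 0.03976798473060708
0.08662771915706716 9.9583
False
[ 0.49754999 -0.18948956  0.00621224] [0.29534606 0.08044434 0.01768089] 11.075
0.055070194719320974 0.0 [-0.22867012  1.38793583 -0.4154234 ] [ 0.49665731 -0.18919115  0.00527911] 12.0083
```

View pics/v6.png

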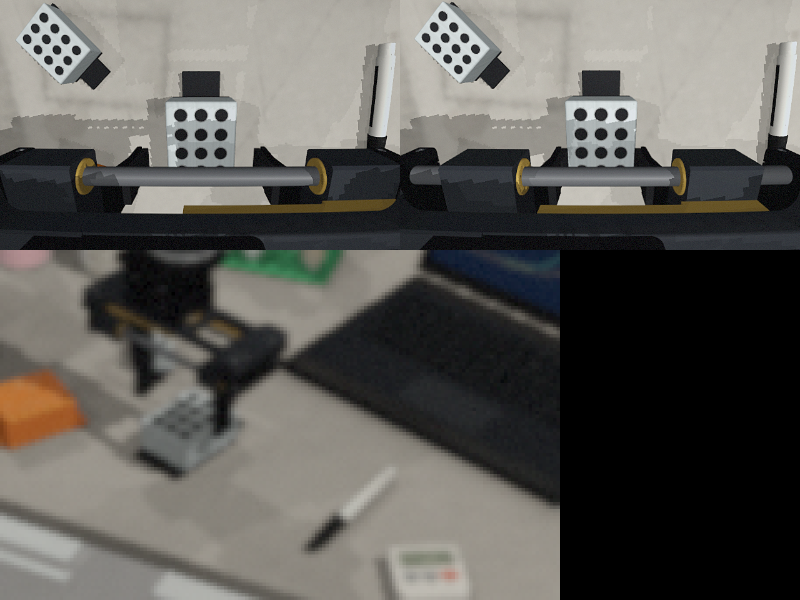

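Run:
```python
from h import *
m,b=np.load('est.npy'); o=bot.get_obs(); print(o['clock'],o['width'])
Rt=R.from_quat(np.roll(o['orientation'],-1)); P=np.array(o['position'])
s=bot.camera_params('scene')
def crop(a): return ((a-[270,180])*3.5+[0,250]).round()
for h in (.087,.055): print('tips scene d1',h,crop(proj(s,[P+Rt.apply([0,h/2+.007,0]),P+Rt.apply([0,-h/2-.007,0])])).tolist())
print('block corners scene',crop(proj(s,R.from_euler('z',b[2]).apply(np.array([[37,30,36],[37,-30,36],[-37,30,36],[-37,-30,36],[-49,28,0],[-49,-28,0]])/1e3)+[b[0],b[1],0])).tolist())
t=bot.snapshot('scene')
c=t[190:265,285:365,::-1]; c=cv2.resize(c,(640,600),interpolation=cv2.INTER_CUBIC); cv2.imwrite('pics/v7.png',c)
print('tips',((proj(s,[P+Rt.apply([0,.0275,0]),P+Rt.apply([0,-.0275,0])])-[285,190])*8).round().tolist())
w=np.load('pics/w_d2.npy',allow_pickle=True).item()
print('wrist tips',(proj(w,[P+Rt.apply([0,.0275,0]),P+Rt.apply([0,-.0275,0])])*.625+[400,0]).round().tolist())
print('wrist grip',(proj(w,[P+Rt.apply([0,.0275,-.04]),P+Rt.apply([0,-.0275,-.04])])*.625+[400,0]).round().tolist())
```

```text
12.0583 0.055221722821185794
tips scene d1 0.087 [[222.0, 467.0], [143.0, 424.0]]
tips scene d1 0.055 [[209.0, 460.0], [155.0, 430.0]]
block corners scene [[191.0, 385.0], [239.0, 410.0], [139.0, 419.0], [186.0, 445.0], [132.0, 456.0], [176.0, 481.0]]
tips [[345.0, 393.0], [246.0, 339.0]]
wrist tips [[628.0, 143.0], [573.0, 143.0]]
wrist grip [[633.0, 159.0], [567.0, 159.0]]
```

View pics/v7.png

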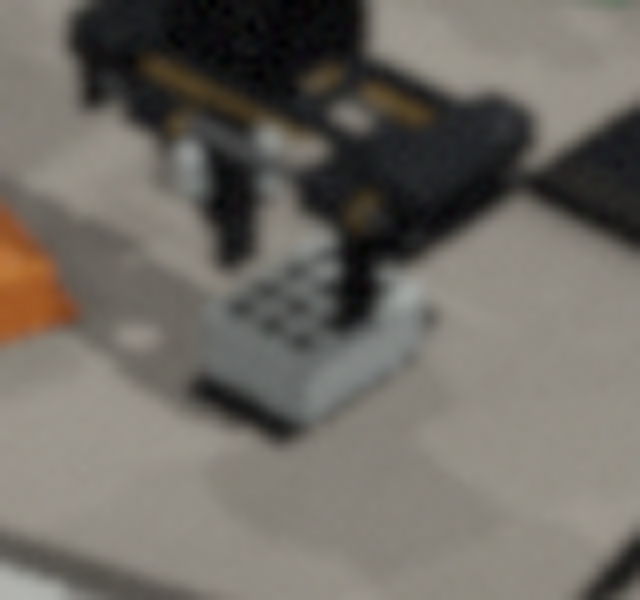

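In v7 the real fingertips, at (350,325) and (232,262), sit about 70 px above where the reported TCP projects, (345,393) and (246,339). That puts the tips roughly 35–40 mm higher than reported, just over the block's top, which explains the empty grasp. The wrist view agrees that the fingers are shorter than the tool frame says. I'll measure the offset by guarded contact on the bench, fingers open and straddling the block.

Run:
```python
from h import *
m,b=np.load('est.npy')
g=b[:2]+GX*np.array([np.cos(b[2]),np.sin(b[2])])
bot.move_gripper(.087)
try: h=bot.move_linear([*g,-.045],vel=.03,force_limit=5)
except bot.PlanningError as e: print('plan',e); h=None
bot.wait(.1); o=bot.get_obs(); print(h,o['position'].round(4),o['force'].round(2),o['width'],o['clock'])
```

```text
True [ 0.4966 -0.1891 -0.0388] [-0.9   0.22  5.58] 0.08690806246702557 14.3583
```

The bench contact was at reported z = −0.0388, so the real tips end about 38.5 mm short of the reported TCP along the tool axis. I'll correct for that, grasp and approach.

```bash
sed -i 's/^GX=.*/D=.0385; GX=-.010; REL=np.array([GX-.061,0,.006-.0187-D+.018])   # reported TCP relative to tongue tip, block frame/' h.py
python3 - <<'E'
from h import *
m,b=np.load('est.npy')
g=b[:2]+GX*np.array([np.cos(b[2]),np.sin(b[2])])
bot.move_linear([*g,.0053-D],vel=.05)
bot.move_gripper(.045); o=bot.get_obs(); print('width',o['width'],o['grip_force'],o['clock'],o['position'].round(4))
if o['width']>.057:
    bot.move_linear([*g,.09],vel=.25)
    o=bot.get_obs(); print(o['width'],o['grip_force'],o['force'].round(2))
    bot.movep(*tcp(m,(.040,0,.05),.25)); bot.wait(.2)
    o=bot.get_obs(); print(o['width'],o['force'].round(2),o['clock'],tip(m,.25))
    p,im=snap('w_h'); s=bot.snapshot('scene')
    k=np.zeros((600,800,3),np.uint8); k[:,:]=cv2.resize(s[165:240,190:290,::-1],(800,600),interpolation=cv2.INTER_CUBIC); k[:200,:320]=cv2.resize(im[:,:,::-1],(320,200),interpolation=3)
    cv2.imwrite('pics/v8.png',k)
E
```

```text
width 0.06004170971706196 29.99982678797096 15.2333 [ 0.4966 -0.1892 -0.0333]
0.06002367227459867 29.99976485967636 [-0.71 -0.19 -2.83]
0.05966368639296779 [ 0.02  0.16 -2.  ] 17.4667 [ 0.0408 -0.0012  0.05  ]
```

View pics/v8.png

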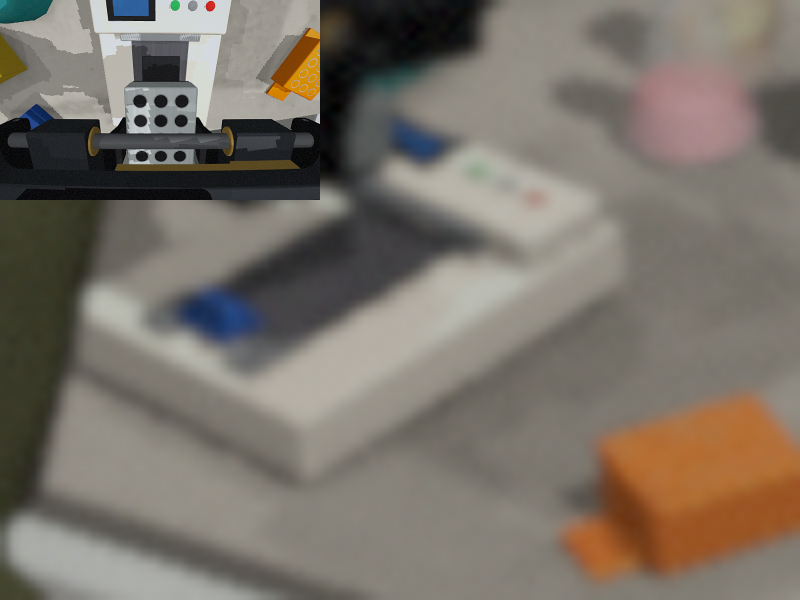

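The inset of v8 shows the block held with its tongue centred on the bridge (both near inset column 160). Next is a guarded descent to the seat, then sliding in under the bridge.

Run:
```python
from h import *
m,b=np.load('est.npy'); th=.25
def go(T,th,vel,fl=None):
    P,Q=tcp(m,T,th); r=bot.move_linear(P,Q,vel=vel,force_limit=fl); bot.wait(.15); o=bot.get_obs()
    print(r,np.round(T,4),tip(m,th),R.from_euler('z',-m[2]).apply(o['force']).round(2),round(o['clock'],2)); return r
go((.041,0,.012),th,.12)
go((.041,0,-.008),th,.015,3)
z=tip(m,th)[2]; print('seat z',z)
```

```text
False [0.041 0.    0.012] [0.0415 0.0005 0.0128] [-0.04  0.8  -2.34] 18.18
True [ 0.041  0.    -0.008] [ 0.0404 -0.0001 -0.0012] [-0.12  0.46  2.91] 19.19
seat z -0.0012
```

Run:
```python
from h import *
m,b=np.load('est.npy'); th=.25
def go(T,th,vel,fl=None):
    P,Q=tcp(m,T,th); r=bot.move_linear(P,Q,vel=vel,force_limit=fl); bot.wait(.15); o=bot.get_obs()
    print(r,np.round(T,4),tip(m,th),R.from_euler('z',-m[2]).apply(o['force']).round(2),round(o['clock'],2)); return r
go((.042,0,-.0001),th,.03)
go((.061,0,-.0001),th,.02,6)
p,im=snap('w_i'); cv2.imwrite('pics/v9.png',cv2.resize(im[:230,160:480,::-1],(800,575),interpolation=cv2.INTER_CUBIC))
```

```text
False [ 0.042   0.     -0.0001] [ 0.0418 -0.0005 -0.0006] [-0.1  -0.41 -2.53] 19.59
True [ 0.061   0.     -0.0001] [ 0.0548 -0.0002 -0.0007] [0.53 0.07 1.98] 20.47
```

View pics/v9.png

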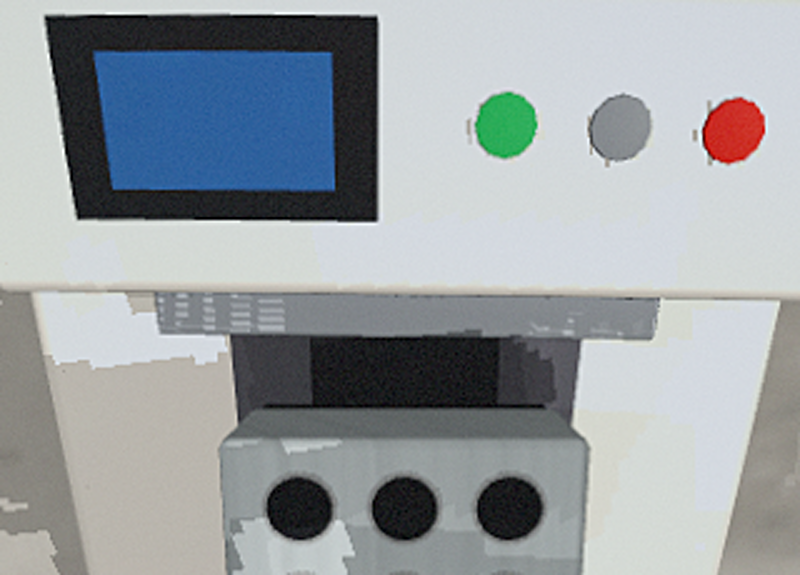

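v9 shows the tongue passing under the grey bridge (lip edge at row 335), centred at about column 405. The stop was a vertical contact, so I'll ease up and seat the tongue fully back.

```bash
cat >> h.py <<'E'
def go(m,T,th,vel,fl=None,w=.15):
    P,Q=tcp(m,T,th); r=bot.move_linear(P,Q,vel=vel,force_limit=fl); bot.wait(w); o=bot.get_obs()
    print(r,np.round(T,4),tip(m,th),R.from_euler('z',-m[2]).apply(o['force']).round(2),round(o['clock'],2)); return r
E
python3 - <<'E'
from h import *
m,b=np.load('est.npy')
go(m,(.0545,0,.0003),.25,.02)
go(m,(.062,0,.0003),.25,.02,8)
go(m,(tip(m,.25)[0],0,.0003),.22,.02,12)
E
```

```text
False [0.0545 0.     0.0003] [ 0.0541 -0.0004 -0.0001] [-0.65  0.65 -3.72] 20.92
True [0.062  0.     0.0003] [ 0.0548 -0.0005 -0.0005] [ 0.52  1.   -0.22] 21.35
False [0.0548 0.     0.0003] [ 0.0552 -0.0005  0.0001] [ 0.11 -0.81 -2.94] 21.75
```

Run:
```python
from h import *
m,b=np.load('est.npy')
for th in (.19,.16,.14,.125,.11):
    if go(m,(.0558-.005*np.sin(th),0,.0),th,.02,6,.1): break
o=bot.get_obs(); print(o['width'],o['ft_torque'])
```

```text
False [0.0549 0.     0.    ] [ 0.0554 -0.0002  0.    ] [ 0.39 -0.2  -2.24] 22.13
False [0.055 0.    0.   ] [ 0.0556 -0.0002  0.0001] [-0.63  0.14 -1.71] 22.5
False [0.0551 0.     0.    ] [ 0.0555 -0.0002  0.0001] [-0.39 -0.68 -2.68] 22.85
False [0.0552 0.     0.    ] [ 0.0556 -0.      0.0001] [ 1.11 -0.31 -2.33] 23.2
False [0.0553 0.     0.    ] [0.056  0.0001 0.0003] [ 2.59 -0.01 -1.07] 23.55
0.05979490127221924 [-0.0175937  -0.71023037 -0.06578824]
```

The front is now on the catch slope (+2.6 N in x) with tilt 0.11 and the tongue under the bridge. I'll release, retreat, and press the front of the top with closed fingers.

Run:
```python
from h import *
m,b=np.load('est.npy')
bot.move_gripper(.087); o=bot.get_obs()
u=R.from_quat(np.roll(o['orientation'],-1)).apply([0,0,-1])
bot.move_linear(np.array(o['position'])+u*.075,vel=.15)
bot.move_gripper(0.)
S=np.array([m[0],m[1],.04-D]); f=lambda x,z:S+R.from_euler('z',m[2]).apply([x,0,z]); Q=q(toolR(m[2]))
bot.movep(f(-.036,.075),Q)
r=bot.move_linear(f(-.036,.03),vel=.02,force_limit=25); o=bot.get_obs()
print(r,'tip z over seat',o['position'][2]-S[2],o['force'].round(1),o['clock'])
bot.wait(.2); o=bot.get_obs(); print(o['position'][2]-S[2],o['force'].round(1))
```

```text
True tip z over seat 0.03566503002321817 [-0.4 -0.8  4.7] 28.6
0.03565010051028273 [-0.6 -0.7  5.8]
```

Run:
```python
from h import *
m,b=np.load('est.npy')
S=np.array([m[0],m[1],.04-D]); f=lambda x,z:S+R.from_euler('z',m[2]).apply([x,0,z]); Q=q(toolR(m[2]))
for x in (-.036,-.02,-.034):
    bot.move_linear(f(x,.042),vel=.1)
    r=bot.move_linear(f(x,.028),vel=.02,force_limit=25); o=bot.get_obs(); print(x,r,o['position'][2]-S[2],o['force'][2].round(1))
bot.move_linear(f(-.034,.10),vel=.2); bot.movep(f(-.11,.14),Q); bot.wait(.2)
p,im=snap('w_f'); print(bot.get_obs()['clock'])
P=np.array([[-53.5,28,45],[-53.5,-28,45],[56.5-98,30,76],[56.5-98,-30,76],[56.5-24,30,76],[56.5-24,-30,76]])/1e3
px=proj(p,R.from_euler('z',m[2]).apply(P)+[m[0],m[1],0]); u0,v0=px.min(0).astype(int)-25
c=im[max(v0,0):max(v0,0)+150,u0:u0+160,::-1]; sc=600/c.shape[0]; print(((px-[u0,max(v0,0)])*sc).round().tolist(),px.round().tolist())
cv2.imwrite('pics/v10.png',cv2.resize(c,(int(c.shape[1]*sc),600),interpolation=cv2.INTER_CUBIC))
```

```text
-0.036 True 0.03565102905470451 6.6
-0.02 True 0.035652087677048694 5.5
-0.034 True 0.03566566316572511 6.1
32.2083
[[141.0, 517.0], [400.0, 517.0], [113.0, 462.0], [426.0, 462.0], [102.0, 40.0], [436.0, 40.0]] [[288.0, 129.0], [353.0, 129.0], [281.0, 115.0], [360.0, 115.0], [279.0, 10.0], [362.0, 10.0]]
```

View pics/v10.png

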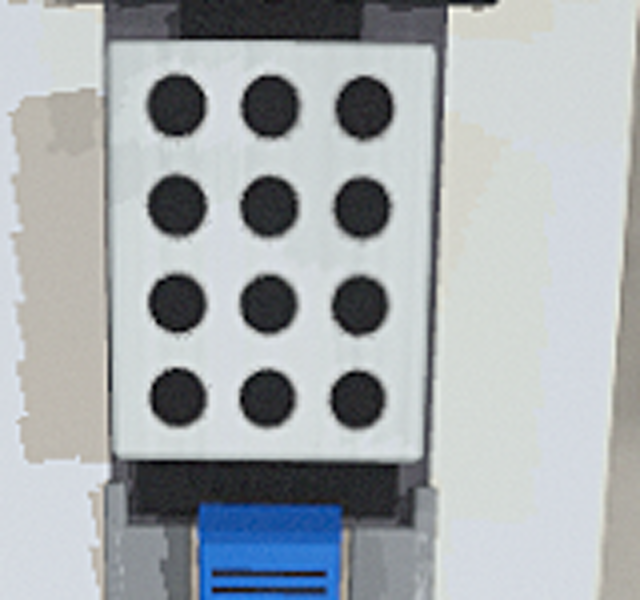

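v10 shows the block flat. Its top edges match the predicted rows 40 and 462, and presses at two points gave the same height (35.65 mm). The blue catch (from row 505) overlaps the ledge's front edge (row ~517), so it is latched. The arm is clear of everything, so I'll hand in.

```bash
python3 -c "
from station import bot
print(bot.finish_job())"
```

```text
the job is handed in; nothing more can be done
None
```

The tube block is hooked under the bridge, pressed flat and looks latched under the blue catch; I released it, touched no bystanders and handed the job in at about 32 s, with no verdict returned.

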